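# Stack spacer bars crosswise in the drying case and close the cover

### The job

Finish the crosswise stack of blue spacer bars in the drying case: lay the loose flat bar as the missing second-layer bar, opposite and parallel to the one already there with ends level, then lay the bar from the black rack flat on top, crosswise over the middle of the second layer. Leave the bars already stacked in their places, then lower the clear cover gently until it is fully closed, and leave the other things on the bench alone.

Things in the scene. Friction and masses are not known exactly. Their poses are not given: they have to be found in the camera images.
- case: drying case: white square tray, 230 x 230 mm outside, walls 5 mm thick and 20 mm high, floor 5 mm thick, fixed to the bench; origin under its centre, z up. The cover's hinge runs along the tray's x over the rim on its -y side, 115 mm from the origin and 20 mm above the bench.
- lid (a joint): clear cover of the case (230 x 230 mm, 46 mm deep, red trim): 0 = closed flat on the tray, grows as it opens, to 1.85 rad; about 1.7 = standing open. The stiff hinge holds it at any angle; closing takes about 2 to 5 N at the handle
- lid_handle (a point): middle of the cover's red bar handle: a round bar 12 mm thick and 100 mm long, parallel to the hinge, 35 mm out from the cover's free edge. It lies 265 mm from the hinge line along the cover and 30 mm outward from it (with the cover closed: at tray y = +150 mm, 50 mm above the bench; standing open it is the topmost part)
- base_left: flat blue bar with two bare steel discs near its ends, 150 (own x) x 45 (own y) x 14 mm (own z); origin at its centre; either face may be up. In the tray, first layer, along tray x at tray y = +50 mm
- base_right: flat blue bar with two bare steel discs near its ends, 150 (own x) x 45 (own y) x 14 mm (own z); origin at its centre; either face may be up. In the tray, first layer, along tray x at tray y = -50 mm
- second_far: flat blue bar with two bare steel discs near its ends, 150 (own x) x 45 (own y) x 14 mm (own z); origin at its centre; either face may be up. In the tray, lying across the first layer, along tray y at tray x = +50 mm
- flat_bar: flat blue bar with two bare steel discs near its ends, 150 (own x) x 45 (own y) x 14 mm (own z); origin at its centre; either face may be up. Lies flat on the white sheet; to become the other second-layer bar, along tray y at tray x = -50 mm, centre 26 mm above the bench
- rack_bar: flat blue bar with two bare steel discs near its ends, 150 (own x) x 45 (own y) x 14 mm (own z); origin at its centre; either face may be up. Stands on its long edge (own y vertical) in the black rack, underside 6 mm above the bench, top 51 mm; to become the top bar, lying flat along tray x over the tray's centre, centre 40 mm above the bench
- rack: black edge rack fixed to the bench: base plate 180 (x) x 60 x 6 mm, near each end a pair of posts 26 mm high that leave a 17 mm slot along its x; the 114 mm between the pairs are open; origin under its centre
- spray: white spray-cleaner bottle with a blue cap, 68 mm across, 160 mm high; origin at its foot; bystander
- jar: amber glass jar with a steel cap, 64 mm across, 80 mm high; origin at its foot; bystander
- window: flat blue-framed window plate with bolts, 120 x 160 x 10 mm, lying; origin under its centre; bystander
- driver: screwdriver lying on the bench, 180 mm long; bystander
- cup: open steel cup, 70 mm across, 80 mm high; origin at its foot; bystander
- tape: orange roll, 80 mm across, 25 mm high, lying; origin under its centre; bystander
Not all that is in view belongs to the job. Leave any brown look-alike of the base_left alone.

How it is judged (in metres and radians):
On the way, in this order (a step that is already met when the one before it is completed fails the run):
1. the second layer is complete and the loose flat bar is released (x of base_left in the frame of case between -0.016 and 0.016 m and y of base_left in the frame of case between 0.034 and 0.066 m and z of base_left in the frame of case between 0.007 and 0.017 m and angle between the x axis of each of base_left, base_right and the x axis of case, either way round below 0.16 rad and angle between the z axis of each of base_left, base_right, second_far, flat_bar and the z axis of case, either way round below 0.08 rad and x of base_right in the frame of case between -0.016 and 0.016 m and y of base_right in the frame of case between -0.066 and -0.034 m and z of base_right in the frame of case between 0.007 and 0.017 m and x of second_far in the frame of case between 0.034 and 0.066 m and y of second_far in the frame of case between -0.016 and 0.016 m and z of second_far in the frame of case between 0.021 and 0.031 m and angle between the x axis of each of second_far, flat_bar and the y axis of case, either way round below 0.16 rad and x of flat_bar in the frame of case between -0.066 and -0.034 m and y of flat_bar in the frame of case between -0.016 and 0.016 m and z of flat_bar in the frame of case between 0.021 and 0.031 m and contact force between flat_bar and the fingers below 0.1 N and linear speed of flat_bar below 0.02 m/s), for 0.2 s.
2. the bar from the rack lies flat on top, crosswise, released, with the cover still open (x of base_left in the frame of case between -0.016 and 0.016 m and y of base_left in the frame of case between 0.034 and 0.066 m and z of base_left in the frame of case between 0.007 and 0.017 m and angle between the x axis of each of base_left, base_right, rack_bar and the x axis of case, either way round below 0.16 rad and angle between the z axis of each of base_left, base_right, second_far, flat_bar, rack_bar and the z axis of case, either way round below 0.08 rad and x of base_right in the frame of case between -0.016 and 0.016 m and y of base_right in the frame of case between -0.066 and -0.034 m and z of base_right in the frame of case between 0.007 and 0.017 m and x of second_far in the frame of case between 0.034 and 0.066 m and y of second_far in the frame of case between -0.016 and 0.016 m and z of second_far in the frame of case between 0.021 and 0.031 m and angle between the x axis of each of second_far, flat_bar and the y axis of case, either way round below 0.16 rad and x of flat_bar in the frame of case between -0.066 and -0.034 m and y of flat_bar in the frame of case between -0.016 and 0.016 m and z of flat_bar in the frame of case between 0.021 and 0.031 m and x of rack_bar in the frame of case between -0.016 and 0.016 m and y of rack_bar in the frame of case between -0.016 and 0.016 m and z of rack_bar in the frame of case between 0.035 and 0.045 m and contact force between rack_bar and the fingers below 0.1 N and linear speed of rack_bar below 0.02 m/s and value of joint lid above 0.5 rad), for 0.2 s.
At the end, for the whole second after the job is handed in: All five bars lie flat in the tray at rest and released: two along tray x at y = +/-50 mm, two on them along tray y at x = +/-50 mm, one along tray x over the centre on top; each within 16 mm of its place along tray x and y, 5 mm in height and about 9 degrees. The cover is closed (below 0.05 rad) (all of step 1 and x of rack_bar in the frame of case between -0.016 and 0.016 m and y of rack_bar in the frame of case between -0.016 and 0.016 m and z of rack_bar in the frame of case between 0.035 and 0.045 m and angle between the x axis of rack_bar and the x axis of case, either way round below 0.16 rad and angle between the z axis of rack_bar and the z axis of case, either way round below 0.08 rad and value of joint lid below 0.05 rad and contact force between rack_bar and the fingers below 0.1 N and linear speed of rack_bar below 0.02 m/s); the robot touches nothing.
It fails at once if another thing on the bench was moved more than 30 mm (distance of any of spray, jar, window, driver, cup, tape from where it was at the start of the episode above 0.03 m).
It fails at once if the cover was slammed (faster than 2.5 rad/s) (velocity of joint lid below -2.5 rad/s).
It also fails if it takes over 72 s, if anything falls off the work surface, if the arm or the gripper's body presses on something with over 40 N, if the wrist force passes 120 N, or if a joint passes its speed limit or range.

### The arm

A 6-joint arm with a two-finger parallel gripper is mounted at the origin on the work surface. World frame = base frame: x ahead of the robot, y to its left, z up, the work surface at z = 0. Lengths are in mm, angles in degrees, forces in N, time in s.
With the tool pointing down it reaches from about 300 to 850 mm from the base axis. Payload 4.2 kg.
Tool frame: the origin (TCP) lies on the centre line of the jaws, within the pads' length; the fingertips stand 14 mm ahead of it and the grasp point (between the pads) lies 5 mm behind it; z points along the fingers, y is the direction in which the jaws open and shut (so a half turn about z gives the same grasp; the last joint's range is limited). The gripper opens to 91 mm and grips with 3 to 60 N. Pads are 32 mm wide; open, the fingers measure 118 mm over their backs; the gripper's body (76 mm by 178 mm) begins 60 mm behind the grasp point.
Start: joints at [71.734, 18.312, 89.639, -0, 72.044, -1.146], TCP at [169.267, 549.537, 227.976] pointing down, gripper open.
Joint ranges: [-177.97, 177.97], [-48.28, 115.42], [12.27, 149.76], [-77.06, 257.06], [2.81, 150.46], [-146.56, 146.56]. Speed limits (degrees/s): [147.25, 147.25, 180, 180, 180, 180].

### API

Orientations are given as [roll, pitch, yaw] about the fixed x, y, z axes, in that order (R = Rz(yaw) Ry(pitch) Rx(roll)).
In Python, from workcell import state, grab_frame, job_done gives the robot as it stands.
- The arm moves only by the tool send_rows, never from a script. Its argument "deltas" is one flat list of numbers, 5 for each row, row after row: the opening, from 0 (shut) to 1 (fully open), then the shift along the tool's x, y, z in m, then the turn about the tool's z in degrees. A call has 1 to 12 rows; each row shifts and turns the pose as measured when the row begins, along the tool's axes as they then stand; what a row does not reach is not made up. A row lasts 1/10 s, in which the tool goes at most 50 mm and 8.59 degrees, less where a joint would pass 70% of its speed; a pose out of reach is approached as far as the arm can. A call is refused whole if a number of a shift passes 0.05 or a number of a turn 8.59, either way. A call with a gripper value outside its range is refused whole. The fingers move at their own pace and stop on an object; "squeeze" is the grip in N (left out, the last holds). Time passes only in rows, so rows that do not move let the fingers close. It gives the time, the measured TCP pose, the force and the opening at its end, in the units of the state.
- state(): the state, without advancing time (a new reading comes with each control period).
- grab_frame(name): name is "scene" or "top" or "wrist"; returns a dict with "img" (400x640x3 uint8, red, green, blue), "camera_matrix" (3x3 intrinsics, pixels), "R" (3x3) and "t" (3): a world point X has camera coordinates R X + t; the wrist camera has in their place "mount" (4x4, takes a point from camera to tool coordinates, whose origin is the TCP and whose axes are the flange's). Camera axes: x right, y down, z forward; pixel columns grow to the right and rows downward; lengths in mm; the calibration is good to about 2 mm. A picture is of the moment at which its call begins: read the wrist's pose just before it. There is no depth.
- job_done(): hands the job in, once; it reports no verdict.
The state is a dict: "time_s": time; "qpos": joint angles; "qvel": joint speeds; "effort": joint torques, N m; "ee_pos": TCP position; "ee_rot": TCP orientation; "force": force on the tool from outside, world axes, zero at the start; "torque": the same for the moment, N m; "gripper_width": finger opening in mm.
Only numpy, scipy, OpenCV 4.12 (cv2) and the standard library are available. Lean on these libraries where they do the work, as an engineer would, in place of code of your own. Each camera call takes 0.05 s, during which the arm holds its last target. There are 200 camera calls.

## Working session

There is one attempt and no reset: what is moved stays moved. The work goes in short steps, Python scripts to look and compute and a tool call to move; the robot and the scene stay as the last step left them, time stands still between calls to the robot, and variables do not carry over. Pictures are saved under pics/ and viewed, and the job is handed in when it is done.

Besides the shell and the picture viewer there is one more tool, called after "Emit:" in YAML: its name, and indented under it one key for each argument. send_rows: Moves the arm, as the interface text tells. Its arguments: {"type":"object","properties":{"deltas":{"type":"array","items":{"type":"number"}},"squeeze":{"type":"number"}},"required":["deltas"]}

```bash
mkdir -p pics; cat > h.py <<'E'
import numpy as np, cv2
from workcell import state, grab_frame, job_done
def snap(n,f):
    g=grab_frame(n); np.savez('pics/'+f+'.npz',**{k:np.array(v) for k,v in g.items()})
    cv2.imwrite('pics/'+f+'.png',g['img'][:,:,::-1]); return g
def back(g,u,v,z):
    K,R,t=[np.array(g[k],float) for k in('camera_matrix','R','t')]
    d=R.T@np.linalg.solve(K,[u,v,1]); o=-R.T@t.ravel(); return o+d*(z-o[2])/d[2]
def proj(g,X):
    K,R,t=[np.array(g[k],float) for k in('camera_matrix','R','t')]
    p=(K@(R@np.atleast_2d(X).T+t.reshape(3,1))); return (p[:2]/p[2]).T
E
python3 - <<'E'
from h import *
print(state())
for n in('top','scene','wrist'): g=snap(n,n+'0')
E
```

```text
{'time_s': 0.0, 'qpos': array([ 7.17334560e+01,  1.83520590e+01,  8.97052226e+01, -1.39794119e-03,
        7.20421434e+01, -1.14579765e+00]), 'qvel': array([ 0.04624976, -0.01172939,  0.04705544, -0.0823271 ,  0.03464295,
       -0.08587673]), 'effort': array([-1.62465796e-03, -4.12478650e+01, -2.31964481e+01,  7.23564718e-02,
        4.60922986e-02, -1.50880983e-04]), 'ee_pos': array([169.13270667, 549.07958825, 227.12407245]), 'ee_rot': array([-1.79900568e+02, -6.59336745e-04,  1.62879685e+02]), 'force': array([-0.89639161,  0.60584486,  0.35427853]), 'torque': array([0.01814702, 0.00051752, 0.04341849]), 'gripper_width': 90.9384249701826}
```

View pics/top0.png

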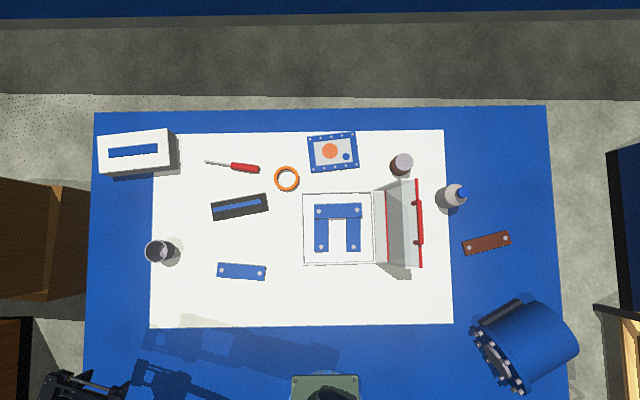

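View pics/scene0.png

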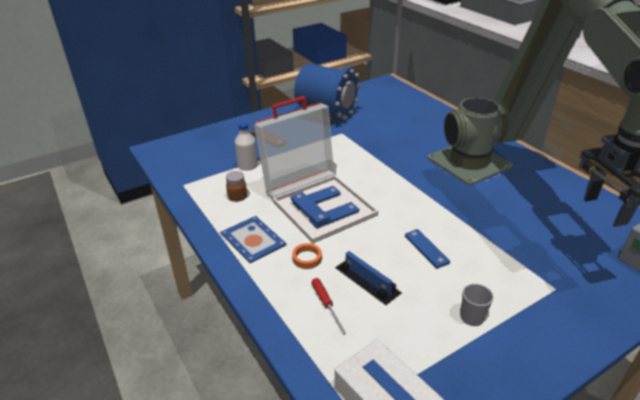

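View pics/wrist0.png

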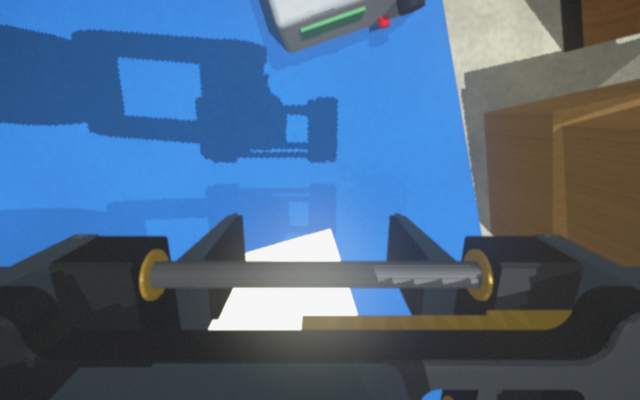

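The top view shows the case at (338,228), with second_far at (338,211) on top of two legs, and the open cover to the right with its handle at (420,213).

Candidates for the flat bar:
- The blue bar on the sheet at (241,271), which is my choice.
- The blue bar in the black rack at (239,207), which is rack_bar.
- The blue strip on the white box at (133,150), not a bar.
- The brown look-alike at (486,242).
- The stacked bars.

```bash
python3 - <<'E'
from h import *
g=dict(np.load('pics/top0.npz')); im=g['img']
K,R,t=g['camera_matrix'],g['R'],g['t']; print('cam',-R.T@t.ravel(),K[0,0])
hsv=cv2.cvtColor(im,cv2.COLOR_RGB2HSV)
m=cv2.inRange(hsv,(100,120,60),(125,255,255))
def rect(box,z,mask):
    mm=np.zeros_like(mask); x0,y0,x1,y1=box; mm[y0:y1,x0:x1]=mask[y0:y1,x0:x1]
    c=max(cv2.findContours(mm,0,2)[0],key=cv2.contourArea)
    P=np.array([back(g,u,v,z)[:2] for u,v in c[:,0,:]],np.float32)
    (cx,cy),(w,h),a=cv2.minAreaRect(P)
    if w<h: w,h,a=h,w,a+90
    print(z,np.round([cx,cy,w,h,(a+90)%180-90],1))
rect((205,255,280,290),14,m)
rect((205,190,275,225),51,m)
rect((310,195,370,260),33,m)
# case white corners / rack black
k=cv2.inRange(hsv,(0,0,0),(180,255,70)); rect((200,185,275,225),6,k)
a=cv2.resize(im[170:300,195:435],None,fx=3.3,fy=3.3,interpolation=2)
cv2.imwrite('pics/crop1.png',a[:,:,::-1])
for uv in [(303,195),(303,264),(374,264),(374,194)]: print(uv,back(g,*uv,20).round(1))
E
```

```text
cam [ 522.21717351   15.4642495  1188.56888178] 370.1346027769406
14 [422.3 256.6 148.3  42.7  84.3]
51 [627.5 262.3 147.6  12.7 -79.9]
33 [556.9 -49.8 147.  146.1  89.1]
6 [590.8 343.9  18.9   5.4  31.2]
(303, 195) [658.5  57.2  20. ]
(303, 264) [441.8  59.9  20. ]
(374, 264) [ 438.4 -161.5   20. ]
(374, 194) [ 658.1 -168.4   20. ]
```

View pics/crop1.png

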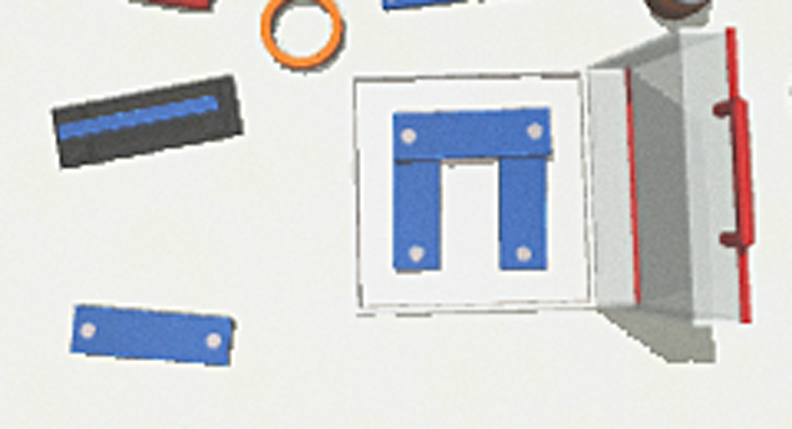

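Emit:
send_rows:
  deltas: [0.8,0,0,0,8.5,0.8,0,0,0,8.5,0.8,0,0,0,8.5,0.8,0,0,0,8.5,0.8,0,0,0,8.5,0.8,0,0,0,8.5,0.8,0,0,0,8.5,0.8,0,0,0,8.5,0.8,0,0,0,8.5,0.8,0,0,0,2]
  squeeze: 20

```text
time_s: 1.15
ee_pos: [168.4, 547.0, 223.4]
ee_rot: [-179.9, 0.6, 83.1]
force: [-1.3, -1.3, 1.1]
gripper_width: 72.6
```

```bash
cat >> h.py <<'E'
def togo(x,y,z,yaw):
    s=state(); p=s['ee_pos']; r=s['ee_rot']
    from scipy.spatial.transform import Rotation as Q
    R=Q.from_euler('xyz',r,degrees=True).as_matrix()
    d=R.T@(np.array([x,y,z])-p); dy=(r[2]-yaw+180)%360-180
    print('t',round(s['time_s'],2),'pos',p.round(1),'rot',r.round(1),'F',s['force'].round(1),'w',round(s['gripper_width'],1))
    print('tool shift mm',d.round(1),'turn',round(dy,1))
E
python3 - <<'E'
from h import *
g=dict(np.load('pics/top0.npz'))
for c,z in [((408,135),33),((535,131),33),((416,253),19),((524,253),19),((88,330),14),((214,341),14),((354,77),20),((361,308),20),((590,303),20),((583,72),20)]:
    print(c,back(g,c[0]/3.3+195-.35,c[1]/3.3+170-.35,z).round(1))
togo(422,257,120,84.3)
E
```

```text
(408, 135) [607.2   9.5  33. ]
(535, 131) [ 609.1 -111.    33. ]
(416, 253) [495.7   3.7  19. ]
(524, 253) [494.1 -98.9  19. ]
(88, 330) [427.9 316.1  14. ]
(214, 341) [415.8 196.5  14. ]
(354, 77) [665.   60.6  20. ]
(361, 308) [444.9  56.6  20. ]
(590, 303) [ 446.2 -160.    20. ]
(583, 72) [ 666.3 -160.1   20. ]
t 1.15 pos [168.4 547.  223.4] rot [-179.9    0.6   83.1] F [-1.3 -1.3  1.1] w 72.6
tool shift mm [-256.3  286.9  105.3] turn -1.2
```

Emit:
send_rows:
  deltas: [0.8,-0.043,0.048,0.01,0,0.8,-0.043,0.048,0.01,0,0.8,-0.043,0.048,0.01,0,0.8,-0.043,0.048,0.01,0,0.8,-0.043,0.048,0.01,0,0.8,-0.043,0.048,0.01,-1.2,0.8,0,0,0,0,0.8,0,0,0,0]

```text
time_s: 1.95
ee_pos: [368.3, 318.4, 175.3]
ee_rot: [-179.8, 0.5, 84.4]
force: [-0.1, 1.5, -0.4]
gripper_width: 73.0
```

```bash
python3 - <<'E'
from h import *
togo(422,256.4,12,84.2)
snap('wrist','w1')
E
```

```text
t 1.95 pos [368.3 318.4 175.3] rot [-179.8    0.5   84.4] F [-0.1  1.5 -0.4] w 73.0
tool shift mm [-55.   60.1 163.6] turn 0.2
```

View pics/w1.png

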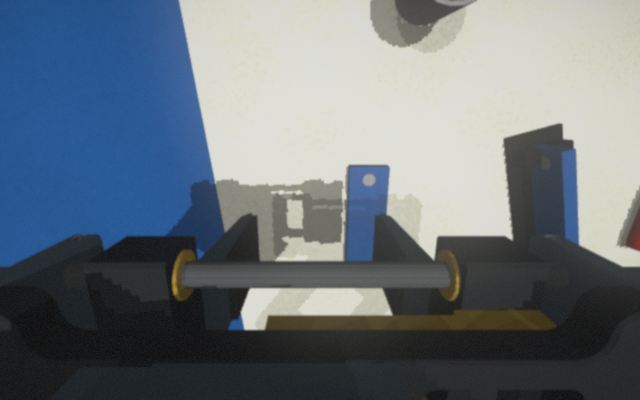

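The wrist view shows the flat blue bar, with its disc at (369,180), where the top view put it. The rack bar is at (555,190). I'll carry on to a spot above the flat bar.

Emit:
send_rows:
  deltas: [0.8,-0.03,0.03,0.045,0,0.8,-0.03,0.03,0.045,0,0.8,-0.01,0.01,0,0,0.8,0,0,0,0]

```text
time_s: 2.4
ee_pos: [422.2, 257.6, 99.6]
ee_rot: [180.0, 0.2, 85.1]
force: [0.6, 1.2, -0.5]
gripper_width: 72.7
```

```bash
cat >> h.py <<'E'
def wback(g,u,v,z,s):
    from scipy.spatial.transform import Rotation as Q
    R=Q.from_euler('xyz',s['ee_rot'],degrees=True).as_matrix(); M=np.array(g['mount'],float)
    o=R@M[:3,3]+s['ee_pos']; d=R@M[:3,:3]@np.linalg.solve(np.array(g['camera_matrix'],float),[u,v,1])
    return o+d*(z-o[2])/d[2]
E
python3 - <<'E'
from h import *
togo(422,256.4,12,84.2)
s=state();g=snap('wrist','w2')
h=cv2.cvtColor(g['img'],cv2.COLOR_RGB2HSV)
for uv in [(369,180)]: pass
m=cv2.inRange(h,(100,120,60),(125,255,255))
for r in (150,180,200,220): 
    c=np.where(m[r,240:420])[0]
    if len(c): print(r,c.min()+240,c.max()+240,wback(g,c.min()+240,r,14,s).round(1),wback(g,c.max()+240,r,14,s).round(1))
E
```

```text
t 2.4 pos [422.2 257.6  99.6] rot [180.    0.2  85.1] F [ 0.6  1.2 -0.5] w 72.7
tool shift mm [-0.9 -0.2 87.6] turn 0.9
150 290 340 [403.8 306.9  14. ] [445.3 303.3  14. ]
180 290 339 [401.  281.5  14. ] [442.8 277.9  14. ]
200 311 311 [417.3 262.1  14. ] [417.3 262.1  14. ]
220 296 328 [402.3 244.8  14. ] [430.7 242.3  14. ]
```

View pics/w2.png

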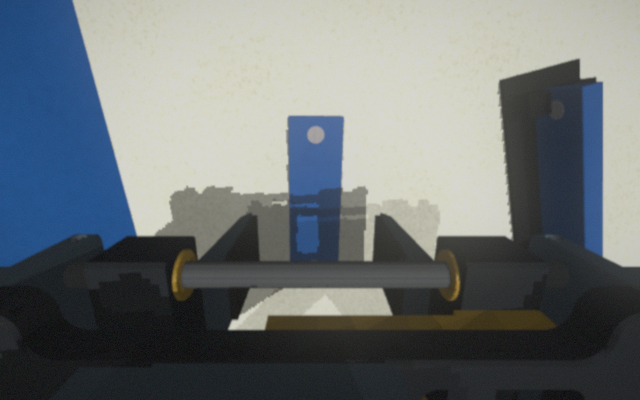

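The bar is centred between the fingers, with its disc at (316,134), so I'll descend and grasp.

Emit:
send_rows:
  deltas: [0.8,0,0,0.04,0.8,0.8,0,0,0.03,0,0.8,0,0,0.01,0,0.8,0,0,0.003,0,0.8,0,0,0.001,0]

```text
time_s: 2.95
ee_pos: [421.5, 266.5, 17.9]
ee_rot: [179.5, -0.2, 84.8]
force: [-0.2, 0.8, 0.9]
gripper_width: 72.5
```

```bash
python3 -c "
from h import *
togo(421,256.4,17,84.2)"
```

```text
t 2.95 pos [421.5 266.5  17.9] rot [179.5  -0.2  84.8] F [-0.2  0.8  0.9] w 72.5
tool shift mm [-10.1   0.4   0.9] turn 0.6
```

Emit:
send_rows:
  deltas: [0.8,-0.01,0,0,0,0.8,0,0,0.001,0,0.3,0,0,0,0,0.3,0,0,0,0,0.3,0,0,0,0,0.3,0,0,0,0,0.3,0,0,0,0]
  squeeze: 25

```text
time_s: 3.65
ee_pos: [422.4, 257.3, 20.8]
ee_rot: [179.2, -0.5, 84.8]
force: [0.5, 0.9, -1.6]
gripper_width: 44.5
```

```bash
python3 -c "
from h import *
togo(421,256.4,17,84.2)"
```

```text
t 3.65 pos [422.4 257.3  20.8] rot [179.2  -0.5  84.8] F [ 0.5  0.9 -1.6] w 44.5
tool shift mm [-1.  -1.4  3.8] turn 0.6
```

Emit:
send_rows:
  deltas: [0.3,0,0,-0.03,0,0.3,0,0,-0.04,0,0.3,0,0,-0.03,0,0.3,0,0,0,0,0.3,0,0,0,0]

```text
time_s: 4.15
ee_pos: [418.7, 255.2, 120.5]
ee_rot: [179.6, -0.2, 84.8]
force: [-0.5, 0.2, -3.1]
gripper_width: 44.5
```

```bash
python3 - <<'E'
from h import *
togo(505.5,-51.5,105,91)
g=snap('wrist','w3')
E
```

```text
t 4.15 pos [418.7 255.2 120.5] rot [179.6  -0.2  84.8] F [-0.5  0.2 -3.1] w 44.5
tool shift mm [-297.6  114.2   15.2] turn -6.2
```

View pics/w3.png

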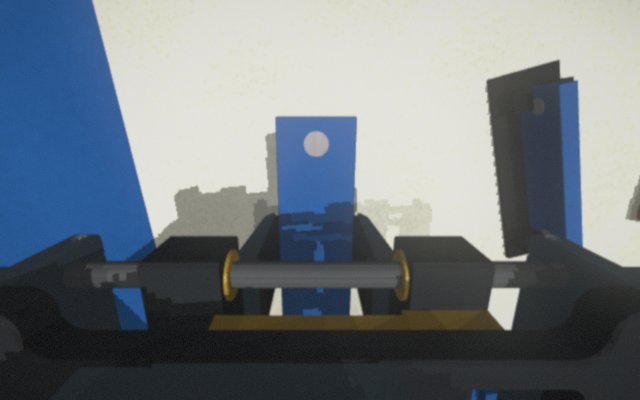

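The bar is held level and centred in the jaws, with its disc at (316,144). Next I'll carry it over the tray.

Emit:
send_rows:
  deltas: [0.3,-0.04,0.02,0,-6,0.3,-0.045,0.015,0,0,0.3,-0.045,0.015,0,0,0.3,-0.045,0.015,0,0,0.3,-0.045,0.015,0,0,0.3,-0.045,0.015,0,0,0.3,-0.03,0.01,0,0,0.3,0,0,0,0,0.3,0,0,0,0]

```text
time_s: 5.1
ee_pos: [521.4, -50.1, 102.0]
ee_rot: [-178.8, -0.2, 91.3]
force: [1.0, 0.2, -2.4]
gripper_width: 44.5
```

```bash
python3 - <<'E'
from h import *
g=dict(np.load('pics/w3.npz'));M=g['mount'];d=M[:3,:3]@np.linalg.solve(g['camera_matrix'],[316,144,1]);o=M[:3,3]
print('disc in tool',(o+d*(7-o[2])/d[2]).round(1))
togo(505.5,-51.5,105,91)
E
```

```text
disc in tool [60.2 -1.   7. ]
t 5.1 pos [521.4 -50.1 102. ] rot [-178.8   -0.2   91.3] F [ 1.   0.2 -2.4] w 44.5
tool shift mm [ -1.  -15.9  -2.7] turn 0.3
```

Emit:
send_rows:
  deltas: [0.3,-0.001,-0.015,0,0,0.3,0,0,0.02,0,0.3,0,0,0.01,0,0.3,0,0,0,0]

```text
time_s: 5.5
ee_pos: [501.7, -47.6, 67.6]
ee_rot: [-178.4, -0.3, 91.5]
force: [-0.3, 0.2, -2.9]
gripper_width: 44.7
```

```bash
python3 - <<'E'
from h import *
togo(505.5,-51.5,41,91)
snap('wrist','w4')
E
```

```text
t 5.5 pos [501.7 -47.6  67.6] rot [-178.4   -0.3   91.5] F [-0.3  0.2 -2.9] w 44.7
tool shift mm [-4.1  4.4 26.5] turn 0.5
```

View pics/w4.png

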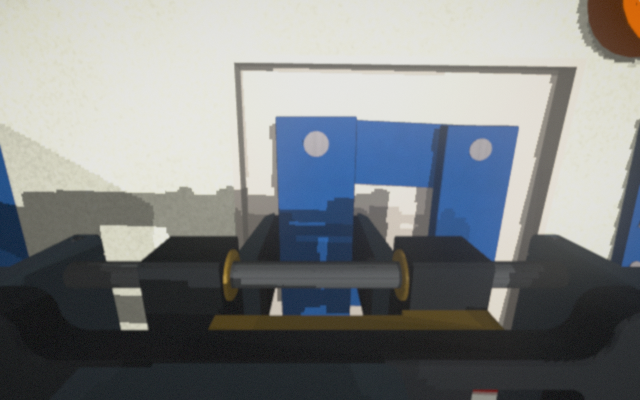

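The held bar, with its disc at (316,144), sits parallel to second_far, whose disc is at (481,149), and over the base bars. I'll lower it now.

Emit:
send_rows:
  deltas: [0.3,-0.004,0.004,0.01,0.5,0.3,0,0,0.007,0,0.3,0,0,0,0]

```text
time_s: 5.85
ee_pos: [507.4, -50.9, 50.6]
ee_rot: [-178.5, -0.3, 91.0]
force: [0.2, 0.1, -2.6]
gripper_width: 44.8
```

```bash
python3 - <<'E'
from h import *
g=dict(np.load('pics/w4.npz')); s=dict(ee_pos=np.array([501.7,-47.6,67.6]),ee_rot=[-178.4,-.3,91.5])
print('far disc',wback(g,481,149,33,s).round(1))
togo(505.5,-51.5,41,91)
E
```

```text
far disc [605.3  10.1  33. ]
t 5.85 pos [507.4 -50.9  50.6] rot [-178.5   -0.3   91. ] F [ 0.2  0.1 -2.6] w 44.8
tool shift mm [-0.6 -1.6  9.6] turn 0.0
```

Emit:
send_rows:
  deltas: [0.3,0,-0.001,0.004,0,0.3,0,0,0.003,0,0.3,0,0,0.002,0,0.3,0,0,0.001,0]

```text
time_s: 6.25
ee_pos: [506.8, -51.1, 40.6]
ee_rot: [-178.6, -0.2, 91.0]
force: [-3.2, 0.5, 7.3]
gripper_width: 44.6
```

```bash
python3 - <<'E'
from h import *
togo(505.5,-51.5,41,91)
E
```

```text
t 6.25 pos [506.8 -51.1  40.6] rot [-178.6   -0.2   91. ] F [-3.2  0.5  7.3] w 44.6
tool shift mm [-0.4 -1.3 -0.4] turn 0.0
```

Contact shows as +10 N relative to the carried load. I'll release to about 64 mm and rise.

Emit:
send_rows:
  deltas: [0.7,0,0,0,0,0.7,0,0,0,0,0.7,0,0,0,0,0.7,0,0,-0.02,0,0.7,0,0,-0.04,0,0.7,0,0,-0.05,0,0.7,0,0,-0.03,0,0.5,0,0,0,0]

```text
time_s: 7.05
ee_pos: [511.2, -51.8, 186.8]
ee_rot: [-178.8, -0.2, 91.0]
force: [0.7, -0.3, -0.3]
gripper_width: 58.2
```

```bash
python3 - <<'E'
from h import *
togo(627.5,262.3,110,100.1)
g=snap('top','top1'); im=g['img']
cv2.imwrite('pics/crop2.png',cv2.resize(im[170:300,195:435],None,fx=3.3,fy=3.3,interpolation=2)[:,:,::-1])
snap('wrist','w5')
E
```

```text
t 7.05 pos [511.2 -51.8 186.8] rot [-178.8   -0.2   91. ] F [ 0.7 -0.3 -0.3] w 58.2
tool shift mm [311.7 123.5  75.4] turn -9.1
```

View pics/crop2.png

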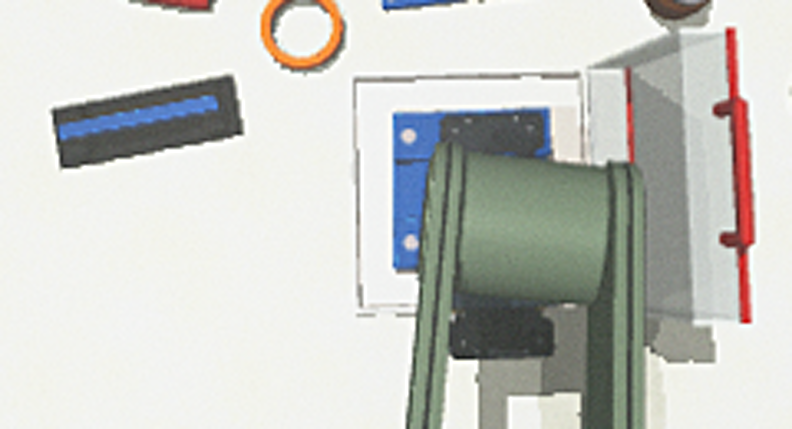

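View pics/w5.png

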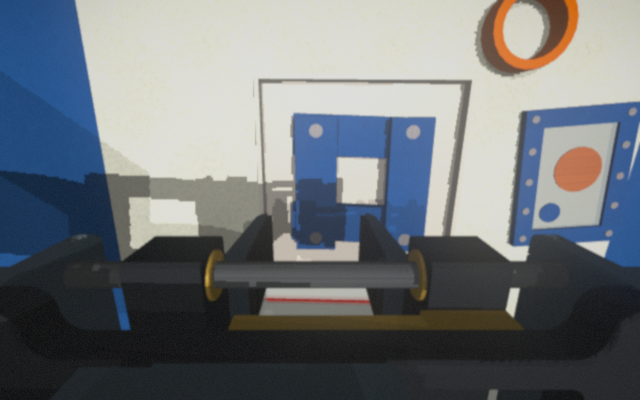

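The second layer is complete: the discs at (316,131) and (413,132) are level and the bars parallel. Now I'll go to the rack bar.

Emit:
send_rows:
  deltas: [0.5,0.045,0.018,0,0,0.5,0.045,0.018,0,0,0.5,0.045,0.018,0,0,0.5,0.045,0.018,0,0,0.5,0.045,0.018,0,0,0.5,0.045,0.018,0,0,0.5,0.04,0.016,0,-4.5,0.5,0,0,0,-4.5,0.5,0,0,0,0]

```text
time_s: 8.05
ee_pos: [622.6, 269.6, 155.4]
ee_rot: [-176.4, -0.3, 100.1]
force: [0.4, 0.5, -0.2]
gripper_width: 45.4
```

```bash
python3 - <<'E'
from h import *
togo(627.5,262.3,130,100.1)
E
```

```text
t 8.05 pos [622.6 269.6 155.4] rot [-176.4   -0.3  100.1] F [ 0.4  0.5 -0.2] w 45.4
tool shift mm [-8.2  5.1 25.1] turn -0.0
```

Emit:
send_rows:
  deltas: [0.5,-0.008,0.005,0.015,0,0.5,0,0,0.01,0,0.5,0,0,0,0]

```text
time_s: 8.35
ee_pos: [625.3, 259.5, 123.6]
ee_rot: [-175.9, -0.2, 99.8]
force: [0.1, 0.4, -0.0]
gripper_width: 45.3
```

```bash
python3 - <<'E'
from h import *
togo(627.5,262.3,33,100.1)
s=state();g=snap('wrist','w6')
h=cv2.cvtColor(g['img'],cv2.COLOR_RGB2HSV); m=cv2.inRange(h,(100,120,110),(125,255,255))
for r in (120,150,180,220): 
    c=np.where(m[r,220:440])[0]
    if len(c): print(r,c.min()+220,c.max()+220,wback(g,c.min()+220,r,51,s).round(1),wback(g,c.max()+220,r,51,s).round(1))
E
```

```text
t 8.35 pos [625.3 259.5 123.6] rot [-175.9   -0.2   99.8] F [ 0.1  0.4 -0. ] w 45.3
tool shift mm [ 2.2  9.1 90.2] turn -0.3
120 317 332 [607.6 330.3  51. ] [619.  332.2  51. ]
150 316 332 [610.8 307.5  51. ] [623.2 309.8  51. ]
180 317 331 [615.7 283.8  51. ] [626.8 285.9  51. ]
```

View pics/w6.png

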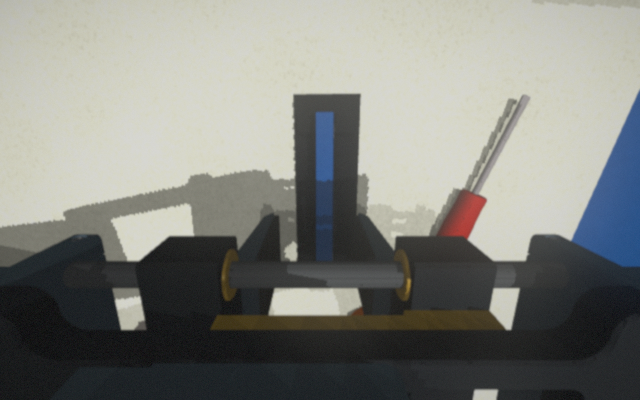

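The rack bar's top edge runs at column 324 and is centred between the fingers. The two cameras agree to within about 2 mm, so I'll descend slowly.

Emit:
send_rows:
  deltas: [0.5,0.001,0.003,0.025,-0.3,0.5,0.001,0.002,0.025,0,0.5,0,0,0,0]

```text
time_s: 8.7
ee_pos: [627.9, 259.7, 74.8]
ee_rot: [-176.2, -0.2, 99.8]
force: [-0.3, -0.7, -0.5]
gripper_width: 45.3
```

```bash
python3 - <<'E'
from h import *
togo(626.3,262.3,33,100.1)
E
```

```text
t 8.7 pos [627.9 259.7  74.8] rot [-176.2   -0.2   99.8] F [-0.3 -0.7 -0.5] w 45.3
tool shift mm [ 2.7  1.7 41.8] turn -0.3
```

Emit:
send_rows:
  deltas: [0.5,0.003,0.001,0.018,-0.3,0.5,0,0,0.015,0,0.5,0,0,0.006,0,0.5,0,0,0,0]

```text
time_s: 9.1
ee_pos: [628.1, 261.7, 39.1]
ee_rot: [-176.5, -0.3, 100.0]
force: [-0.3, -0.4, 0.0]
gripper_width: 45.5
```

```bash
python3 - <<'E'
from h import *
togo(626.3,262.3,33,100.1)
E
```

```text
t 9.1 pos [628.1 261.7  39.1] rot [-176.5   -0.3  100. ] F [-0.3 -0.4  0. ] w 45.5
tool shift mm [ 0.9 -1.3  6.2] turn -0.1
```

Emit:
send_rows:
  deltas: [0.5,0,-0.001,0.004,0,0.1,0,0,0,0,0.1,0,0,0,0,0.1,0,0,0,0,0.1,0,0,0,0,0.1,0,0,0,0]

```text
time_s: 9.7
ee_pos: [628.5, 261.9, 38.3]
ee_rot: [-176.8, -0.4, 99.9]
force: [-0.1, 0.0, -0.7]
gripper_width: 14.1
```

```bash
python3 - <<'E'
from h import *
togo(626.3,262.3,33,100.1)
E
```

```text
t 9.7 pos [628.5 261.9  38.3] rot [-176.8   -0.4   99.9] F [-0.1  0.  -0.7] w 14.1
tool shift mm [ 0.7 -1.8  5.4] turn -0.2
```

Emit:
send_rows:
  deltas: [0.1,0,0,-0.02,0,0.1,0,0,-0.03,0,0.1,0,0,-0.03,0,0.1,-0.01,-0.03,0,0,0.1,-0.01,-0.03,0,0,0.1,-0.01,-0.03,0,0,0.1,-0.01,-0.03,0,0,0.1,-0.01,-0.03,0,0,0.1,0,0,0,0]

```text
time_s: 10.6
ee_pos: [487.4, 183.9, 124.8]
ee_rot: [-176.5, -0.3, 100.0]
force: [-0.1, -0.7, -2.4]
gripper_width: 14.0
```

```bash
python3 - <<'E'
from h import *
togo(490,180,33,100.1)
snap('wrist','w7'); snap('scene','s7')
E
```

```text
t 10.6 pos [487.4 183.9 124.8] rot [-176.5   -0.3  100. ] F [-0.1 -0.7 -2.4] w 14.0
tool shift mm [-4.7  7.5 91.5] turn -0.1
```

View pics/w7.png

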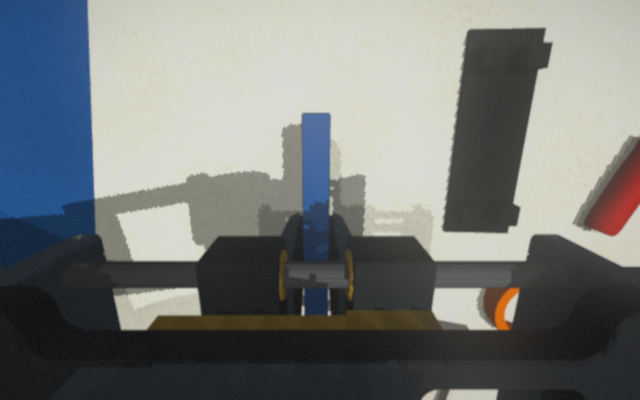

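View pics/s7.png

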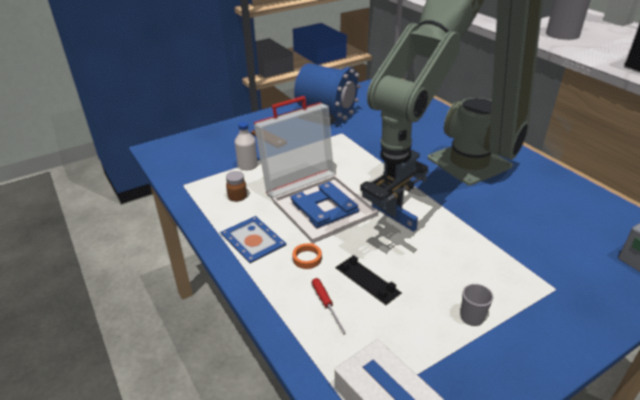

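The bar is out of the rack, held on edge and clear of everything. I'll set it on the sheet and tip it over there.

Emit:
send_rows:
  deltas: [0.1,0,0.002,0.025,0,0.1,0,0.002,0.025,0,0.1,0,0.001,0.02,0,0.1,0,0,0,0]

```text
time_s: 11.1
ee_pos: [499.5, 189.3, 54.1]
ee_rot: [-177.4, -0.4, 100.0]
force: [-0.4, 0.7, -3.1]
gripper_width: 14.0
```

```bash
python3 - <<'E'
from h import *
togo(490,180,33,100.1)
E
```

```text
t 11.1 pos [499.5 189.3  54.1] rot [-177.4   -0.4  100. ] F [-0.4  0.7 -3.1] w 14.0
tool shift mm [ -7.6 -10.   21.5] turn -0.1
```

Emit:
send_rows:
  deltas: [0.1,0,0,0.01,0,0.1,0,0,0.006,0,0.1,0,0,0.003,0,0.1,0,0,0.002,0,0.1,0,0,0.001,0]

```text
time_s: 11.6
ee_pos: [502.4, 191.0, 32.5]
ee_rot: [-177.7, -0.5, 100.0]
force: [0.4, 0.5, -2.0]
gripper_width: 13.7
```

```bash
python3 - <<'E'
from h import *
togo(490,180,33,100.1)
E
```

```text
t 11.6 pos [502.4 191.   32.5] rot [-177.7   -0.5  100. ] F [ 0.4  0.5 -2. ] w 13.7
tool shift mm [ -8.6 -14.1  -0. ] turn -0.1
```

Emit:
send_rows:
  deltas: [0.1,0,0,0.002,0,0.35,0,0,0,0,0.35,0,0,0,0,0.35,0,0,-0.006,0,0.35,0,0,-0.006,0,0.35,0,0,0,0]

```text
time_s: 12.2
ee_pos: [504.7, 191.6, 47.5]
ee_rot: [-178.1, -0.5, 100.0]
force: [0.2, -0.5, -0.3]
gripper_width: 32.2
```

```bash
python3 - <<'E'
from h import *
togo(490,180,46,100.1)
snap('wrist','w8')
E
```

```text
t 12.2 pos [504.7 191.6  47.5] rot [-178.1   -0.5  100. ] F [ 0.2 -0.5 -0.3] w 32.2
tool shift mm [ -8.9 -16.5   2. ] turn -0.1
```

View pics/w8.png

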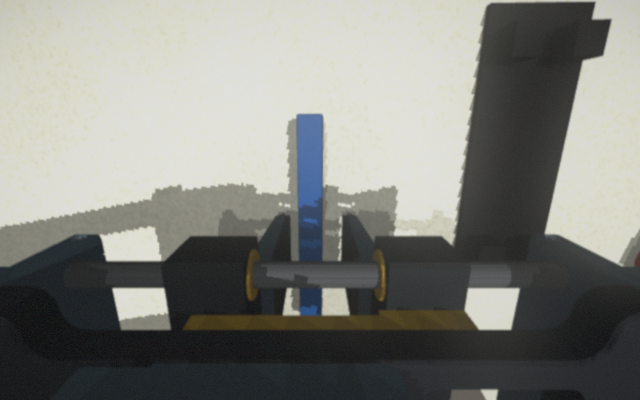

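The bar stands free between the fingers at column 310. I'll push it slowly in tool +y to tip it.

Emit:
send_rows:
  deltas: [0.35,0,0.006,0,0,0.35,0,0.006,0,0,0.35,0,0.006,0,0,0.35,0,0.004,0,0,0.35,0,0,0,0]

```text
time_s: 12.75
ee_pos: [528.5, 195.8, 45.9]
ee_rot: [-178.0, -0.5, 100.0]
force: [0.5, 0.2, 0.2]
gripper_width: 31.6
```

```bash
python3 - <<'E'
from h import *
togo(504.7,191.6,46,100.1)
snap('wrist','w9')
E
```

```text
t 12.75 pos [528.5 195.8  45.9] rot [-178.    -0.5  100. ] F [0.5 0.2 0.2] w 31.6
tool shift mm [  0.  -24.1   0.7] turn -0.1
```

View pics/w9.png

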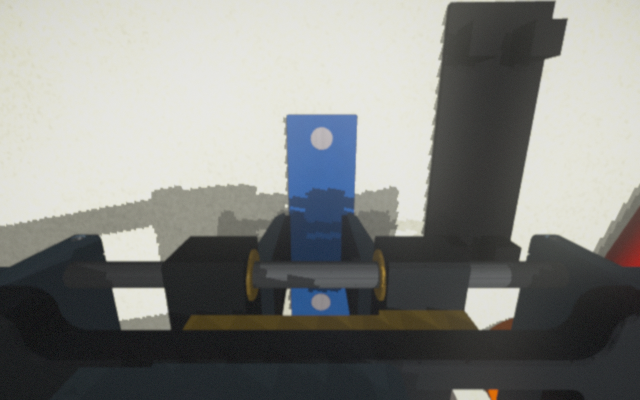

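The bar has tipped flat, with its discs at (321,138) and (320,301). I'll measure it, open the jaws and regrasp across its width.

```bash
python3 - <<'E'
from h import *
g=dict(np.load('pics/w9.npz')); s=dict(ee_pos=np.array([528.5,195.8,45.9]),ee_rot=[-178,-.5,100.])
a,b=[wback(g,*p,14,s) for p in((321,138),(320,301))]
c=(a+b)/2; yaw=np.degrees(np.arctan2(*(a-b)[1::-1])); print(a.round(1),b.round(1),np.linalg.norm(a-b),c.round(1),yaw)
for p in((288,115),(356,115)): print(wback(g,*p,14,s).round(1))
togo(c[0],c[1],17,yaw)
E
```

```text
[518.8 257.3  14. ] [539.5 138.7  14. ] 120.44974922664883 [529.1 198.   14. ] 99.93355576440203
[495.6 267.7  14. ]
[537.9 275.2  14. ]
t 12.8 pos [528.1 195.7  45.8] rot [-178.    -0.5  100. ] F [0.5 0.2 0.2] w 32.0
tool shift mm [ 1.8  2.5 28.8] turn 0.1
```

Emit:
send_rows:
  deltas: [0.8,0,0,-0.03,0,0.8,0,0,-0.01,0,0.8,0,0,0,0,0.8,0,0,0,0]

```text
time_s: 13.2
ee_pos: [528.1, 195.1, 85.2]
ee_rot: [-177.8, -0.5, 100.0]
force: [0.5, 1.0, -0.1]
gripper_width: 61.1
```

Emit:
send_rows:
  deltas: [0.8,0.002,0.002,0.025,0,0.8,0,0.001,0.02,0,0.8,0,0,0.01,0,0.8,0,0,0.005,0,0.8,0,0,0,0]

```text
time_s: 13.7
ee_pos: [526.3, 197.2, 20.6]
ee_rot: [-177.6, -0.5, 100.0]
force: [0.8, -0.1, 0.9]
gripper_width: 72.9
```

```bash
python3 - <<'E'
from h import *
togo(529,198,17,100)
E
```

```text
t 13.7 pos [526.3 197.2  20.6] rot [-177.6   -0.5  100. ] F [ 0.8 -0.1  0.9] w 72.9
tool shift mm [0.3 2.9 3.5] turn 0.0
```

Emit:
send_rows:
  deltas: [0.8,0,0.003,0.003,0,0.8,0,0,0.001,0,0.3,0,0,0,0,0.3,0,0,0,0,0.3,0,0,0,0,0.3,0,0,0,0]

```text
time_s: 14.3
ee_pos: [531.0, 198.2, 18.4]
ee_rot: [-177.8, -0.5, 100.0]
force: [-0.3, -0.9, -1.2]
gripper_width: 45.0
```

```bash
python3 - <<'E'
from h import *
togo(529,198,17,100)
E
```

```text
t 14.3 pos [531.  198.2  18.4] rot [-177.8   -0.5  100. ] F [-0.3 -0.9 -1.2] w 45.0
tool shift mm [ 0.1 -2.   1.5] turn 0.0
```

Emit:
send_rows:
  deltas: [0.3,0,0,-0.03,0,0.3,0,0,-0.045,0,0.3,0,0,-0.03,-5,0.3,0,0,0,-8.5,0.3,0,0,0,-8.5,0.3,0,0,0,-8.5,0.3,0,0,0,-8.5,0.3,0,0,0,-8.5,0.3,0,0,0,-8.5,0.3,0,0,0,-8.5,0.3,0,0,0,-8.5,0.3,0,0,0,-8]

```text
time_s: 15.5
ee_pos: [530.9, 196.5, 124.2]
ee_rot: [179.9, -2.8, -177.5]
force: [0.1, 0.6, -2.1]
gripper_width: 44.9
```

```bash
python3 - <<'E'
from h import *
togo(555.5,-50.5,120,181)
E
```

```text
t 15.5 pos [530.9 196.5 124.2] rot [ 179.9   -2.8 -177.5] F [ 0.1  0.6 -2.1] w 44.9
tool shift mm [ -14.  -247.9    3.3] turn 1.5
```

Emit:
send_rows:
  deltas: [0.3,-0.002,-0.035,0,1.5,0.3,-0.002,-0.035,0,0,0.3,-0.002,-0.035,0,0,0.3,-0.002,-0.035,0,0,0.3,-0.002,-0.035,0,0,0.3,-0.002,-0.035,0,0,0.3,-0.002,-0.03,0,0,0.3,0,0,0,0,0.3,0,0,0,0]

```text
time_s: 16.4
ee_pos: [548.4, -50.9, 120.2]
ee_rot: [180.0, -3.1, -178.8]
force: [0.1, 0.4, -2.0]
gripper_width: 44.8
```

```bash
python3 - <<'E'
from h import *
togo(555.5,-50.5,80,181)
snap('wrist','w10')
E
```

```text
t 16.4 pos [548.4 -50.9 120.2] rot [ 180.    -3.1 -178.8] F [ 0.1  0.4 -2. ] w 44.8
tool shift mm [-9.2  0.3 39.7] turn 0.2
```

View pics/w10.png

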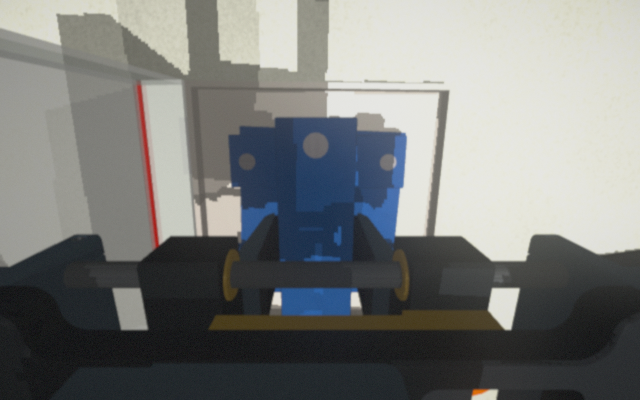

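The bar is held crosswise over the second layer. Its disc at (316,145) lies midway between flat_bar's discs at (247,161) and (388,161). I'll lower it.

Emit:
send_rows:
  deltas: [0.3,-0.005,0,0.02,0.2,0.3,-0.004,0,0.02,0,0.3,-0.001,0,0.008,0,0.3,0,0,0,0]

```text
time_s: 16.85
ee_pos: [556.2, -46.7, 71.0]
ee_rot: [180.0, -3.0, -178.7]
force: [0.7, 1.1, -1.9]
gripper_width: 44.7
```

```bash
python3 - <<'E'
from h import *
togo(555.5,-50.5,52,181)
E
```

```text
t 16.85 pos [556.2 -46.7  71. ] rot [ 180.    -3.  -178.7] F [ 0.7  1.1 -1.9] w 44.7
tool shift mm [-0.2 -3.8 19. ] turn 0.3
```

Emit:
send_rows:
  deltas: [0.3,0,-0.004,0.006,0.3,0.3,0,0,0.005,0,0.3,0,0,0.002,0,0.3,0,0,0,0]

```text
time_s: 17.25
ee_pos: [556.3, -49.9, 58.8]
ee_rot: [180.0, -2.9, -178.9]
force: [-0.3, -0.1, -1.6]
gripper_width: 44.9
```

```bash
python3 - <<'E'
from h import *
togo(555.5,-50.5,52,181)
E
```

```text
t 17.25 pos [556.3 -49.9  58.8] rot [ 180.    -2.9 -178.9] F [-0.3 -0.1 -1.6] w 44.9
tool shift mm [ 0.5 -0.5  6.8] turn 0.1
```

Emit:
send_rows:
  deltas: [0.3,0,0,0.003,0,0.3,0,0,0.002,0,0.3,0,0,0.001,0,0.3,0,0,0,0]

```text
time_s: 17.65
ee_pos: [556.4, -50.1, 54.1]
ee_rot: [-180.0, -2.7, -178.9]
force: [0.2, 0.8, 0.9]
gripper_width: 44.7
```

```bash
python3 - <<'E'
from h import *
togo(555.5,-50.5,52,181)
E
```

```text
t 17.65 pos [556.4 -50.1  54.1] rot [-180.    -2.7 -178.9] F [0.2 0.8 0.9] w 44.7
tool shift mm [ 0.8 -0.4  2.1] turn 0.1
```

Emit:
send_rows:
  deltas: [0.3,0,0,0.002,0,0.3,0,0,0.001,0,0.7,0,0,0,0,0.7,0,0,0,0,0.7,0,0,0,0,0.7,0,0,-0.02,0,0.7,0,0,-0.04,0,0.7,0,0,-0.04,0,0.7,0,0,-0.03,0,0.7,0,0,0,0]

```text
time_s: 18.65
ee_pos: [563.4, -50.2, 184.1]
ee_rot: [-180.0, -2.8, -178.9]
force: [0.8, -0.1, -0.5]
gripper_width: 64.0
```

```bash
python3 - <<'E'
from h import *
togo(555.5,-50.5,200,181)
s=state();g=snap('wrist','w11'); snap('scene','s11')
E
```

```text
t 18.65 pos [563.4 -50.2 184.1] rot [-180.    -2.8 -178.9] F [ 0.8 -0.1 -0.5] w 64.0
tool shift mm [  8.7  -0.1 -15.5] turn 0.1
```

View pics/w11.png

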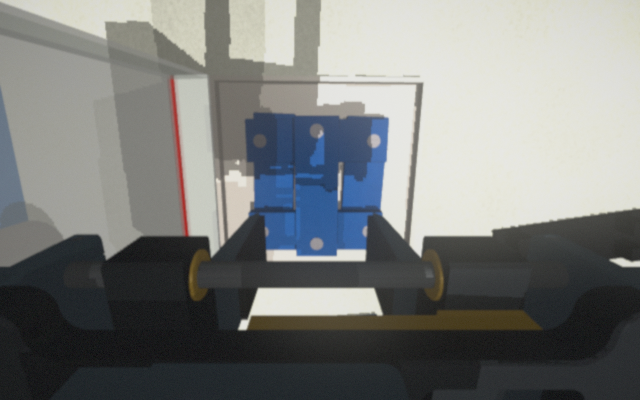

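View pics/s11.png

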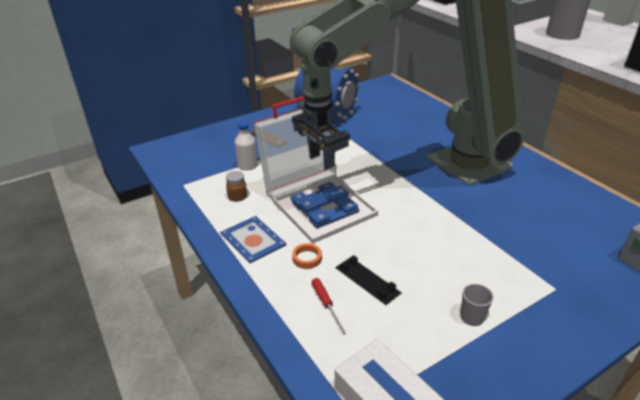

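The top bar lies crosswise, with discs at (316,131) and (316,244), and looks flat. I'll check it numerically.

```bash
python3 - <<'E'
from h import *
g=dict(np.load('pics/w11.npz')); s=dict(ee_pos=np.array([563.4,-50.2,184.1]),ee_rot=[180,-2.8,-178.9])
for n,p,z in [('top1',(316,131),47),('top2',(316,244),47),('flat',(260,142),33),('flat',(374,142),33)]: print(n,wback(g,*p,z,s).round(1))
h=np.array([555.6,-50.5]);
g=dict(np.load('pics/top1.npz'))
# handle bar in the top view, for candidate lid angles
for a in (1.65,1.7,1.75,1.8):
    y=-115+265*np.cos(a)-30*np.sin(a); z=20+265*np.sin(a)+30*np.cos(a)
    P=[[555.6+x,-50.5+y,z] for x in(-50,0,50)]; print(a,np.round(P[1],1),((proj(g,P)-[195,170])*3.3).round(0).tolist())
E
```

```text
top1 [494.9 -50.9  47. ]
top2 [615.6 -48.6  47. ]
flat [ 507.5 -110.    33. ]
flat [505.1  10.7  33. ]
1.65 [ 555.6 -216.4  281.8] [[717.0, 242.0], [714.0, 174.0], [711.0, 107.0]]
1.7 [ 555.6 -229.4  278.9] [[733.0, 241.0], [730.0, 174.0], [728.0, 107.0]]
1.75 [ 555.6 -242.3  275.4] [[749.0, 241.0], [746.0, 174.0], [744.0, 107.0]]
1.8 [ 555.6 -254.9  271.3] [[765.0, 241.0], [762.0, 174.0], [759.0, 107.0]]
```

The top bar is centred at (555.3,-49.7) and flat_bar at (506.3,-49.6), both within 2 mm. The handle should be near (555.6,-237,277). I'll raise the tool, take it over the handle from above, grip the handle lightly and swing it along its arc.

Emit:
send_rows:
  deltas: [0.6,0,0,-0.04,0,0.6,0,0,-0.045,0,0.6,0,0,-0.045,0,0.6,0.002,0,-0.03,0,0.6,0,0,0,0]

```text
time_s: 19.25
ee_pos: [565.0, -49.8, 333.7]
ee_rot: [179.8, -4.6, -178.9]
force: [0.7, -0.6, -0.6]
gripper_width: 54.8
```

Emit:
send_rows:
  deltas: [0.6,0.002,-0.035,0,0,0.6,0.002,-0.035,0,0,0.6,0.002,-0.035,0,0,0.6,0.002,-0.035,0,0,0.6,0,-0.03,0,0,0.6,0,0,0,0]

```text
time_s: 19.85
ee_pos: [557.3, -223.6, 316.4]
ee_rot: [179.3, -6.0, -178.6]
force: [-0.1, -0.1, 0.2]
gripper_width: 54.9
```

```bash
python3 - <<'E'
from h import *
togo(556,-237,335,181)
s=state();snap('wrist','w12');g=snap('top','top12'); cv2.imwrite('pics/crop12.png',cv2.resize(g['img'][150:300,295:455],None,fx=4,fy=4,interpolation=2)[:,:,::-1])
E
```

```text
t 19.85 pos [ 557.3 -223.6  316.4] rot [ 179.3   -6.  -178.6] F [-0.1 -0.1  0.2] w 54.9
tool shift mm [  3.6 -13.1 -18.5] turn 0.4
```

View pics/w12.png

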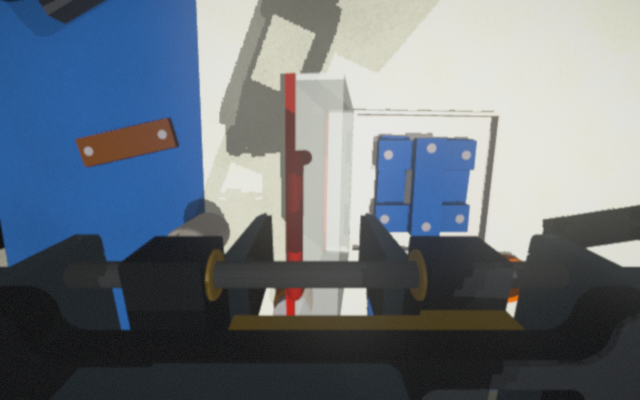

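View pics/crop12.png

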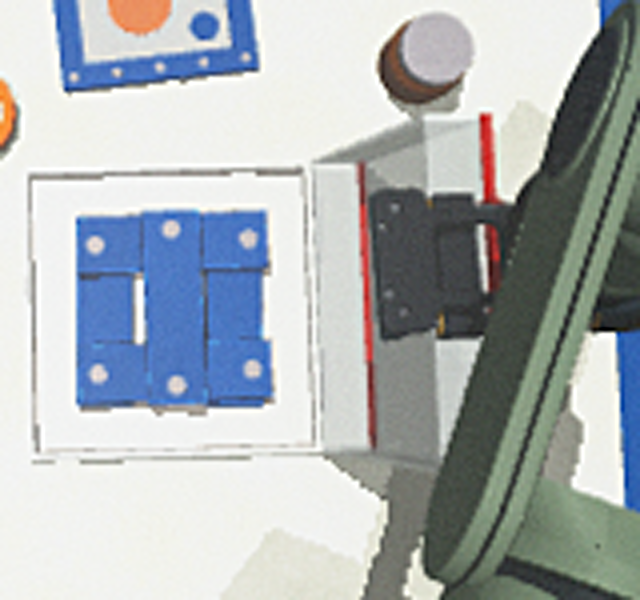

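The stack looks right from above. In the wrist view the red handle runs along column 294, left of the jaw centre. I'll measure it.

```bash
python3 - <<'E'
from h import *
g=dict(np.load('pics/w12.npz')); s=dict(ee_pos=np.array([557.3,-223.6,316.4]),ee_rot=[179.3,-6,-178.6])
im=g['img'].astype(int); m=(im[...,0]>90)&(im[...,1]<60)&(im[...,2]<60)
for r in (165,190,210): 
    c=np.where(m[r,240:360])[0]+240; print(r,c.min(),c.max(),wback(g,c.min(),r,277,s).round(1),wback(g,c.max(),r,277,s).round(1))
for p in((300,157),(294,295)): print(wback(g,*p,272,s).round(1))
E
```

```text
Traceback (most recent call last):
ValueError: zero-size array to reduction operation minimum which has no identity
```

```bash
python3 - <<'E'
from h import *
g=dict(np.load('pics/w12.npz')); s=dict(ee_pos=np.array([557.3,-223.6,316.4]),ee_rot=[179.3,-6,-178.6])
for p in((288,190),(303,190),(288,220),(303,220),(300,157),(294,295)): print(p,wback(g,*p,277,s).round(1))
cv2.imwrite('pics/c12b.png',cv2.resize(g['img'][60:330,220:400],None,fx=3,fy=3)[:600,:,::-1])
E
```

```text
(288, 190) [ 527.6 -243.3  277. ]
(303, 190) [ 527.4 -232.6  277. ]
(288, 220) [ 549.5 -243.1  277. ]
(303, 220) [ 549.3 -232.3  277. ]
(300, 157) [ 504.2 -235.1  277. ]
(294, 295) [ 607.8 -238.1  277. ]
```

View pics/c12b.png

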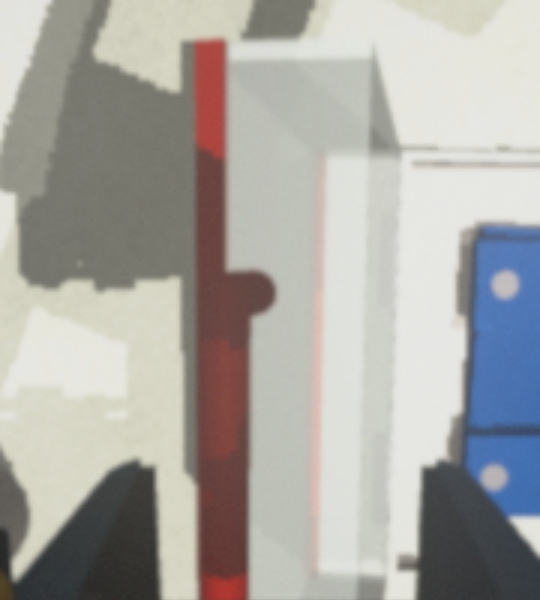

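The handle is 11.5 mm wide, with mounts at x=504 and 608 and its centre at y=-238. That matches a cover angle of about 1.73 rad, so I'll lower onto it and grip.

Emit:
send_rows:
  deltas: [0.6,0.004,-0.014,0,0,0.6,0.003,0,0.02,0,0.6,0,0,0.015,0,0.6,0,0,0.005,0,0.6,0,0,0,0]

```text
time_s: 20.45
ee_pos: [545.6, -232.4, 274.4]
ee_rot: [179.1, -6.1, -178.1]
force: [1.3, 0.8, -0.0]
gripper_width: 54.4
```

```bash
python3 - <<'E'
from h import *
togo(556,-238,272,181)
E
```

```text
t 20.45 pos [ 545.6 -232.4  274.4] rot [ 179.1   -6.1 -178.1] F [ 1.3  0.8 -0. ] w 54.4
tool shift mm [-10.4  -6.    1.2] turn 0.9
```

Emit:
send_rows:
  deltas: [0.6,-0.005,-0.006,0.001,0.9,0.05,0,0,0,0,0.05,0,0,0,0,0.05,0,0,0,0,0.05,0,0,0,0,0.05,0,0,0,0,0.05,0,0,0,0]
  squeeze: 12

```text
time_s: 21.15
ee_pos: [552.6, -238.7, 275.3]
ee_rot: [179.3, -5.9, -179.0]
force: [0.5, -0.3, 0.2]
gripper_width: 11.1
```

```bash
cat >> h.py <<'E'
def arc():
    s=state(); p=s['ee_pos']; togo(556,-238,272,181)
    a=np.arctan2(p[2]+5-20,p[1]+165.5)+0-np.arctan2(30,265); print('lid angle',a,'radius',np.hypot(p[2]-15,p[1]+165.5))
E
python3 -c "
from h import *
arc()"
```

```text
t 21.15 pos [ 552.6 -238.7  275.3] rot [ 179.3   -5.9 -179. ] F [ 0.5 -0.3  0.2] w 11.1
tool shift mm [-3.7  0.6  2.9] turn -0.0
lid angle 1.7320347532021658 radius 270.38385443302394
```

Emit:
send_rows:
  deltas: [0.05,0,0.015,-0.004,0,0.05,0,0.02,-0.004,0,0.05,0,0.02,-0.003,0,0.05,0,0.02,-0.001,0,0.05,0,0,0,0]

```text
time_s: 21.65
ee_pos: [551.9, -164.9, 287.7]
ee_rot: [179.8, -6.0, -179.3]
force: [1.3, 2.7, -1.2]
gripper_width: 11.7
```

```bash
python3 -c "
from h import *
arc()"
```

```text
t 21.65 pos [ 551.9 -164.9  287.7] rot [ 179.8   -6.  -179.3] F [ 1.3  2.7 -1.2] w 11.7
tool shift mm [ -4.7 -73.2  15. ] turn -0.3
lid angle 1.4559727579191097 radius 272.6554992360138
```

Emit:
send_rows:
  deltas: [0.05,0,0.02,0.001,0,0.05,0,0.02,0.0025,0,0.05,0,0.02,0.004,0,0.05,0,0.0195,0.005,0,0.05,0,0.019,0.006,0,0.05,0,0.0185,0.0075,0,0.05,0,0,0,0]

```text
time_s: 22.35
ee_pos: [550.9, -53.1, 265.4]
ee_rot: [-179.2, -5.3, -179.4]
force: [0.6, 1.4, -3.9]
gripper_width: 11.8
```

```bash
python3 -c "
from h import *
arc()"
```

```text
t 22.35 pos [550.9 -53.1 265.4] rot [-179.2   -5.3 -179.4] F [ 0.6  1.4 -3.9] w 11.8
tool shift mm [  -2.6 -185.    -4.4] turn -0.4
lid angle 1.0361632816056514 radius 274.4302338415945
```

Emit:
send_rows:
  deltas: [0.05,0,0.0175,0.0095,0,0.05,0,0.017,0.0105,0,0.05,0,0.0165,0.012,0,0.05,0,0.0155,0.013,0,0.05,0,0.0145,0.014,0,0.05,0,0.0135,0.015,0,0.05,0,0,0,0]

```text
time_s: 23.05
ee_pos: [549.7, 41.9, 190.6]
ee_rot: [-179.0, -4.2, -179.5]
force: [1.9, 1.1, -3.6]
gripper_width: 11.8
```

```bash
python3 -c "
from h import *
arc()"
```

```text
t 23.05 pos [549.7  41.9 190.6] rot [-179.    -4.2 -179.5] F [ 1.9  1.1 -3.6] w 11.8
tool shift mm [   2.1 -281.3  -76.7] turn -0.5
lid angle 0.589975783596497 radius 271.7687557280786
```

Emit:
send_rows:
  deltas: [0.05,0,0.0125,0.0155,0,0.05,0,0.0115,0.0165,0,0.05,0,0.01,0.017,0,0.05,0,0.009,0.018,0,0.05,0,0.0075,0.018,0,0.05,0,0,0,0]

```text
time_s: 23.65
ee_pos: [548.9, 90.5, 102.0]
ee_rot: [-178.7, -3.4, -179.4]
force: [2.4, -0.2, -2.9]
gripper_width: 11.4
```

```bash
python3 -c "
from h import *
arc()"
```

```text
t 23.65 pos [548.9  90.5 102. ] rot [-178.7   -3.4 -179.4] F [ 2.4 -0.2 -2.9] w 11.4
tool shift mm [   6.4 -332.3 -162.5] turn -0.4
lid angle 0.21478625626962342 radius 270.4113952000999
```

Emit:
send_rows:
  deltas: [0.05,0,0.006,0.018,0,0.05,0,0.004,0.015,0,0.05,0,0.002,0.01,0,0.05,0,0,0,0]

```text
time_s: 24.05
ee_pos: [548.6, 100.7, 57.6]
ee_rot: [-178.6, -3.2, -179.4]
force: [3.5, 0.5, -2.2]
gripper_width: 11.6
```

```bash
python3 -c "
from h import *
arc(); snap('scene','s13'); snap('wrist','w13')"
```

```text
t 24.05 pos [548.6 100.7  57.6] rot [-178.6   -3.2 -179.4] F [ 3.5  0.5 -2.2] w 11.6
tool shift mm [   8.1 -343.9 -205.8] turn -0.4
lid angle 0.04612405226331992 radius 269.57356881285756
```

View pics/s13.png

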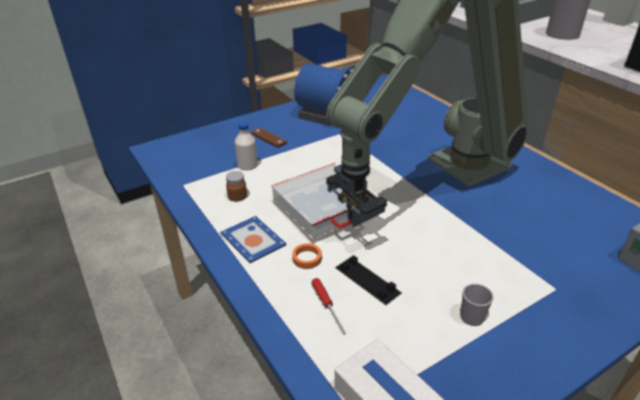

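The cover is following and nearly closed. I'll lower the last bit gently and watch the force.

Emit:
send_rows:
  deltas: [0.05,0,0,0.005,0,0.05,0,0,0.004,0,0.05,0,0,0.003,0,0.05,0,0,0.002,0,0.05,0,0,0,0]

```text
time_s: 24.65
ee_pos: [548.8, 101.4, 50.3]
ee_rot: [-178.8, -2.9, -179.5]
force: [2.7, 0.1, -4.1]
gripper_width: 11.5
```

```bash
python3 -c "
from h import *
arc()"
```

```text
t 24.65 pos [548.8 101.4  50.3] rot [-178.8   -2.9 -179.5] F [ 2.7  0.1 -4.1] w 11.5
tool shift mm [   7.2 -344.2 -214.2] turn -0.5
lid angle 0.018881973210357256 radius 269.25992686206695
```

Emit:
send_rows:
  deltas: [0.05,0,0,0.004,0,0.05,0,0,0.004,0,0.05,0,0,0.004,0]

```text
time_s: 24.95
ee_pos: [549.7, 101.4, 45.3]
ee_rot: [-178.8, -2.6, -179.5]
force: [-3.1, -0.4, 18.7]
gripper_width: 11.4
```

```bash
python3 -c "
from h import *
arc()"
```

```text
t 24.95 pos [549.7 101.4  45.3] rot [-178.8   -2.6 -179.5] F [-3.1 -0.4 18.7] w 11.4
tool shift mm [   7.1 -344.1 -219.5] turn -0.5
lid angle 0.0002430783596623215 radius 268.60908828119005
```

The force is +19 N and the angle about 0, so the cover is seated. I'll open a little, leaving room in the 29 mm gap behind the handle, and rise.

Emit:
send_rows:
  deltas: [0.3,0,0,0,0,0.3,0,0,0,0,0.3,0,0,0,0,0.3,0,0,-0.01,0,0.3,0,0,-0.02,0,0.3,0,0,-0.04,0,0.3,0,0,-0.05,0,0.3,0,0.03,-0.03,0,0.3,0,0.04,0,0,0.3,0,0.04,0,0,0.3,0,0.04,0,0,0.3,0,0,0,0]

```text
time_s: 26.15
ee_pos: [551.4, 257.3, 199.0]
ee_rot: [-178.7, -3.3, -179.7]
force: [-0.3, -0.3, 0.8]
gripper_width: 27.6
```

```bash
python3 -c "
from h import *
arc(); snap('scene','s14'); g=snap('top','top14'); cv2.imwrite('pics/crop14.png',cv2.resize(g['img'][100:300,200:470],None,fx=2.9,fy=2.9,interpolation=2)[:,:,::-1])
P=[[555.6+x,99.5,50] for x in(-50,50)]; print(((proj(g,P)-[200,100])*2.9).round())"
```

```text
t 26.15 pos [551.4 257.3 199. ] rot [-178.7   -3.3 -179.7] F [-0.3 -0.3  0.8] w 27.6
tool shift mm [   2.3 -496.8  -62. ] turn -0.7
lid angle 0.29772733277077845 radius 461.1403447998657
[[259. 417.]
 [259. 322.]]
```

View pics/crop14.png

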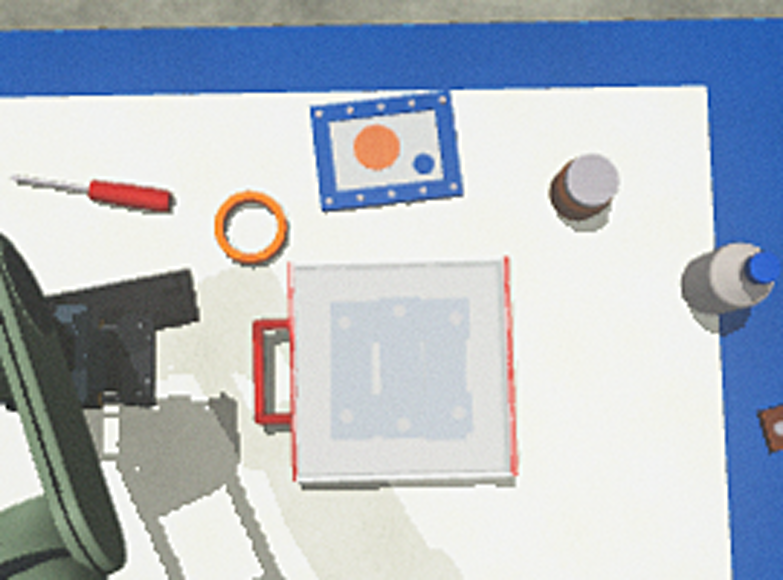

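View pics/s14.png

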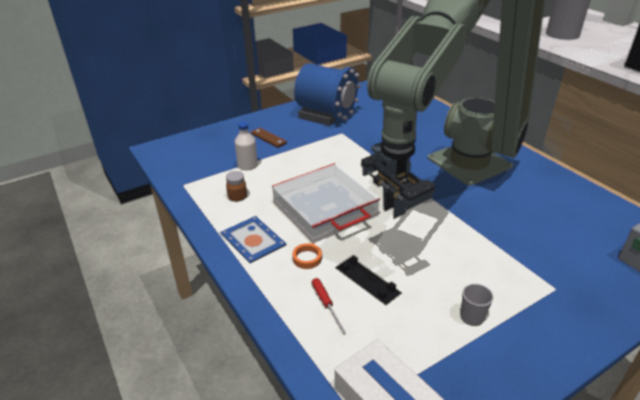

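In the top view the cover is closed over an undisturbed stack, with the handle at column 260 against 259 predicted. The top camera is insensitive to handle height, so I'll check that with the scene camera.

```bash
python3 - <<'E'
from h import *
g=dict(np.load('pics/s14.npz'))
for a in(0,.05,.1):
    y=-165.5+265*np.cos(a)-30*np.sin(a); z=20+265*np.sin(a)+30*np.cos(a)
    print(a,proj(g,[[555.6+x,y,z] for x in(-50,0,50)]).round(1).tolist())
im=g['img'].astype(int); m=(im[...,0]>im[...,1]+70)&(im[...,0]>im[...,2]+60)
for c in (345,350,355,360): 
    r=np.where(m[190:245,c])[0]+190; print(c,r)
E
```

```text
0 [[366.8, 215.4], [352.2, 221.5], [337.3, 227.8]]
0.05 [[366.6, 211.3], [352.0, 217.4], [336.9, 223.7]]
0.1 [[366.3, 207.2], [351.6, 213.2], [336.5, 219.4]]
345 [224 225 226 227]
350 [222 223 224]
355 [220 221 222]
360 [218 219 220]
```

```bash
python3 -c "
from h import *
print(job_done())"
```

```text
the job is handed in; nothing more can be done
None
```

The stack is finished, the cover is closed, and the job was handed in at about 26 s of robot time. `job_done` gives no verdict.

- **Second layer:** I laid the loose flat bar opposite and parallel to the one already there. It measured within about 2 mm of its place.
- **Top bar:** I lifted the bar out of the rack, tipped it flat on the sheet, regrasped it and laid it crosswise on top. It measured within about 1 mm of centre.
- **Cover:** I swung it down by its handle and it seated at about 19 N. The scene camera shows the handle at row 222, against 221.5 predicted for fully closed and 217.4 for 0.05 rad.
- **Other checks:** Through the closed cover the stack looks undisturbed, the bystanders look unmoved, and the gripper is clear of everything.

One thing was off along the way: the tool tilted up to 6° because the moves lagged their commands. This had no visible effect on the placements, and no final check failed or disagreed.

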